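# Clamp a stretcher frame at the green ratchet tooth

## Task

Lay the pale wooden stretcher frame flat in the blue clamp, long side along the fence and in the middle of it, and let go of it. Then turn the orange knob clockwise until the red pawl clicks in behind the green tooth, stopping at that click, so that the jaw holds the frame lightly against the fence, and let go of the knob. Close the jaw only with the knob, turn no further than the click needs since a harder squeeze marks the frame, and leave the other things on the bench where they are.

Things in the scene. Friction and masses are not known exactly. Their poses are not given: they have to be found in the camera images.
- stretcher: Pale wooden stretcher frame to be clamped, 120 (its x) x 90 (its y) x 16 mm, about 0.12 kg, lying flat. Bars 14 mm wide. A middle cross bar 14 mm wide, 62 mm long runs along its y through the centre: grip it there, fingers closing along x (a 39 x 62 mm open window on each side). Origin: centre of the underside. Both ends alike.
- clamp: Blue base plate fixed to the table, 160 (its x) x 330 mm (its y), flat top 12 mm above the table. Origin at table height. At its -y end an aluminium fence, 124 mm long along x, stands 26 mm over the plate; its clamping face lies at y = -135 mm and looks to +y, a red mark shows its middle (x = 0). The wheel's upright axis is at x = 0, y = +95 mm.
- bay (a point): On the plate's top (12 mm above the table), x = 0, y = -90 mm in the clamp's frame: where the centre of the stretcher's underside lies once clamped, its long side along the fence. Axes as the clamp's.
- jaw: Sliding aluminium jaw, 104 mm long along the clamp's x, 20 mm thick, 25 mm high over the plate. The wheel drives it towards the fence (clamp -y), 5 mm a tooth (14.3 mm per rad). Origin: on the plate's top, middle of the block's fence-side face.
- jaw_pad: Black rubber pad, 100 mm long, 8 mm thick, 20 mm high over the plate, on springs (2 N/mm) before the jaw. Origin: middle of its pressing face, on the plate's top. At the start it is 100 to 110 mm from the fence, so the 90 mm stretcher has 10 to 20 mm to spare. It meets the stretcher one tooth before the green one, presses with 10 N at the green tooth, 20 N at the next.
- ratchet (a joint): Angle of the steel ratchet wheel, rad, growing clockwise from above = tightening. 90 mm across, 18 saw teeth of 0.3491 rad, 5 mm deep, 15 to 25 mm above the table. Pawl sits behind tooth n at n x 0.3491; the green one is tooth 5, at 1.7453. Starts at tooth 0, 1 or 2. A spring (0.12 to 0.2 N m, more once clamping) turns it back to the last tooth caught, never past it.
- pawl (a joint): Angle of the sprung red pawl, rad: 0 = fully dropped behind a tooth, rising to about 0.09 as it rides up a tooth's back; it drops with a click as the tooth's tip passes it.
- pawl_tip (a point): The pawl's tip, at the clamp's +x side of the wheel, 25 mm above the table. Its pivot post is 16 mm to +x and 48 mm to +y of it (clamp frame) and 28 mm high.
- green_tooth (a point): Tip of the green-painted tooth on the wheel's rim, 42.5 mm from the wheel's axis, 25 mm above the table. When the pawl has caught it, the tooth's steep side lies against the pawl's tip.
- knob_grip (a point): Axis of the orange knob, 56 mm above the table, 11 mm below its top. Grip bar 46 mm long (x), 14 mm wide (y, fingers close so), 33 to 67 mm above the table. Clockwise tightens. Each time 0 to 0.4 rad free play, unknown, then a springy drive (2 N m/rad): at the green tooth the knob is 0.15 to 0.65 rad ahead of the wheel; it springs back when let go. Regrip at will; the pawl holds.
- dark_frame: bystander: dark-wood frame of the same outline (120 x 90 x 16 mm) with a solid blue panel in it and no cross bar; origin: centre of its underside
- bobbin_a: bystander: empty pale wooden bobbin, 36 mm across, 50 mm tall; origin: centre of its underside
- bobbin_b: bystander: empty red bobbin, 36 mm across, 50 mm tall; origin: centre of its underside
- pin_tin: bystander: low round tin with a bright lid, 64 mm across, 35 mm tall; origin: centre of its underside
- mug: bystander: blue mug, 76 mm across, 90 mm tall; origin: centre of its underside
- paperweight: bystander: dark round steel paperweight, 60 mm across, 30 mm tall; origin: centre of its underside

How it is judged:
By the outcome, as a careful person would: the job done as asked, in the order asked, and still so for the second after the job is handed in, with the robot touching nothing.
It also fails if it takes over 72 s, if anything falls off the work surface, if the arm or the gripper's body presses on something with over 40 N, if the wrist force passes 120 N, or if a joint passes its speed limit or range.

## Robot

A 6-joint arm with a two-finger parallel gripper is mounted at the origin on the work surface. World frame = base frame: x ahead of the robot, y to its left, z up, the work surface at z = 0. Lengths are in m, angles in rad, forces in N, time in s.
With the tool pointing down it reaches from about 0.275 to 0.75 m from the base axis. Payload 10.2 kg.
Tool frame: the origin (TCP) lies where the fingers leave the gripper's body, on its centre line; the fingertips stand 73 mm ahead of it and the grasp point (between the pads) lies 54 mm ahead of it; z points along the fingers, y is the line along which they close (so a half turn about z gives the same grasp; the last joint's range is limited). The gripper opens to 85 mm and grips with 20 to 120 N. Pads are 22 mm wide; open, the fingers measure 114 mm over their backs; the gripper's body (76 mm by 85 mm) begins 54 mm behind the grasp point. The pads swing forward as they close: fully open they stand 13 mm farther back than shut.
Start: joints at [0.975, 0.313, 1.498, -0, 1.331, -0.223], TCP at [0.191, 0.489, 0.304] pointing down, gripper open.
Joint ranges: [-2.94, 2.94], [-0.97, 2.17], [0.19, 2.56], [-1.23, 4.37], [0.02, 3.11], [-2.88, 2.88]. Speed limits (rad/s): [2.39, 2.39, 3.01, 3.14, 3.14, 3.14].

## Interface

Orientations are given as [roll, pitch, yaw] about the fixed x, y, z axes, in that order (R = Rz(yaw) Ry(pitch) Rx(roll)).
In Python, from bench import robot, viewer gives the robot as it stands.
- The arm moves only by the tool arm_command, never from a script. Its argument "motion" is a list of rows, each a list of 3 entries, a list of its own where there are three numbers: the opening, from 0 (shut) to 1 (fully open), then the shift along the tool's x, y, z in units of 30 mm (1.0 is 30 mm), then the turn, a rotation vector about the tool's x, y, z in units of 6 degrees (1.0 is 6 degrees). A call has exactly 10 rows; each row is the pose to reach, as a shift and turn from the pose commanded when the call began, along the tool's axes at that moment; what a row does not reach only later rows make up. A row lasts 1/12 s, in which the tool goes at most 41.7 mm and 7.16 degrees, less where a joint would pass 70% of its speed; a pose out of reach is approached as far as the arm can. A call with a gripper value outside its range is refused whole. The fingers move at their own pace and stop on an object; "squeeze" is the grip in N (left out, the last holds). Time passes only in rows, so rows that repeat a pose let the fingers close, or fill a call up. It gives the time, the measured TCP pose, the force, the opening and the grip force at its end, in the units of the state.
- robot.read_state(): the state, without advancing time (a new reading comes with each control period).
- viewer.get_image(name): name is "scene" or "top" or "wrist"; returns the picture (400x640x3 uint8, red, green, blue); there is no depth.
- viewer.calibration(name): a dict with "fx", "fy", "cx", "cy" (pixels), "dist_coeffs" ([k1, k2, p1, p2, k3] as OpenCV has them; the pictures are not rectified), "cam_to_world" (4x4, takes a point from camera to world coordinates). Camera axes: x right, y up, looking along -z (the intrinsics and any distortion apply to the point x, -y, -z); pixel columns grow to the right and rows downward; lengths in m; the calibration is good to about 2 mm. A picture is of the moment at which its call begins: read the wrist's pose just before it. calibration takes no time and is no camera call; for the wrist camera it gives the pose at the moment of the call.
- robot.job_done(): hands the job in; it is judged then, once.
The state is a dict: "time_s": time; "joints": joint angles; "dq": joint speeds; "tau": joint torques, N m; "tool_pos": TCP position; "eef_rot": TCP orientation; "force": force on the tool from outside, world axes, zero at the start; "ft_torque": the same for the moment, N m; "width": finger opening in m; "grasp_force": force on a finger pad.
Only numpy, scipy, OpenCV 4.12 (cv2) and the standard library are available. Lean on these libraries where they do the work, as an engineer would, in place of code of your own. Each camera call takes 0.05 s, during which the arm holds its last target. There are 200 camera calls.

## Working session

There is one attempt and no reset: what is moved stays moved. The work goes in short steps, Python scripts to look and compute and a tool call to move; the robot and the scene stay as the last step left them, time stands still between calls to the robot, and variables do not carry over. Pictures are saved under pics/ and viewed, at most 10 in all, crops included, and the job is handed in when it is done.

Besides the shell and the picture viewer there is one more tool, called after "Emit:" as name(argument=value, ...) on one line, values as JSON. arm_command: Moves the arm, as the interface text tells. Its arguments: {"type":"object","properties":{"motion":{"type":"array"},"squeeze":{"type":"number"}},"required":["motion"]}

```bash
ls; mkdir -p pics
cat > h.py <<'E'
import numpy as np, cv2
from bench import robot, viewer
from scipy.spatial.transform import Rotation as R
def pic(name,fn):
    s=robot.read_state(); c=viewer.calibration(name); im=viewer.get_image(name)
    cv2.imwrite('pics/'+fn,cv2.cvtColor(im,cv2.COLOR_RGB2BGR)); np.save('pics/'+fn+'.npy',np.array(c,dtype=object),allow_pickle=True); return im,c
def load(fn): return np.load('pics/'+fn+'.npy',allow_pickle=True).item()
def K(c): return np.array([[c['fx'],0,c['cx']],[0,c['fy'],c['cy']],[0,0,1.]])
def ray(c,px,z):
    u=cv2.undistortPoints(np.array(px,float).reshape(-1,1,2),K(c),np.array(c['dist_coeffs'],float))[:,0]
    T=np.array(c['cam_to_world']); d=np.c_[u[:,0],-u[:,1],-np.ones(len(u))]@T[:3,:3].T
    return T[:3,3]+d*((z-T[2,3])/d[:,2])[:,None]
def proj(c,P):
    T=np.array(c['cam_to_world']); p=(np.atleast_2d(P)-T[:3,3])@T[:3,:3]
    return cv2.projectPoints(p*[1,-1,-1],np.zeros(3),np.zeros(3),K(c),np.array(c['dist_coeffs'],float))[0][:,0]
E
python3 - <<'E'
from h import *
print(robot.read_state())
for n in('top','scene'):
    im,c=pic(n,n+'0.png'); print(n,c)
E
```

```text
pics
{'time_s': 0.0, 'joints': array([ 9.74606978e-01,  3.13459692e-01,  1.49841944e+00,  1.07506047e-05,
        1.33100994e+00, -2.23365047e-01]), 'dq': array([-0.00062825,  0.00086772, -0.00175693, -0.00036277, -0.00214458,
        0.0001858 ]), 'tau': array([-5.42326707e-04, -4.12247837e+01, -2.59748071e+01, -1.81944720e-04,
        3.99039403e-03,  2.33872680e-05]), 'tool_pos': array([0.19112988, 0.48880066, 0.3033367 ]), 'eef_rot': array([-3.14033076e+00, -2.97352530e-04,  2.76876560e+00]), 'force': array([-0.30218704,  0.72645998,  0.3145902 ]), 'ft_torque': array([-0.01205271, -0.01748456, -0.0210166 ]), 'grasp_force': 0.0, 'width': 0.08528941574923743}
top {'fx': 374.83445474158515, 'fy': 374.83445474158515, 'cx': 315.51968979459576, 'cy': 193.10530996677684, 'dist_coeffs': array([-0.05152258,  0.        ,  0.        ,  0.        ,  0.        ]), 'cam_to_world': array([[ 0.02960038,  0.9903747 , -0.13521007,  0.40845756],
       [-0.99917191,  0.03309472,  0.02366911,  0.01547516],
       [ 0.02791603,  0.13439749,  0.9905342 ,  0.86800973],
       [ 0.        ,  0.        ,  0.        ,  1.        ]])}
scene {'fx': 389.10970385458995, 'fy': 389.10970385458995, 'cx': 318.92867484472583, 'cy': 204.73875747000525, 'dist_coeffs': array([0.0156022, 0.       , 0.       , 0.       , 0.       ]), 'cam_to_world': array([[-1.02861717e-01, -7.49917825e-01,  6.53485059e-01,
         1.14956527e+00],
       [ 9.94695403e-01, -7.70719433e-02,  6.81246678e-02,
         8.50382971e-02],
       [-7.22539302e-04,  6.57026005e-01,  7.53867566e-01,
         7.71884091e-01],
       [ 0.00000000e+00,  0.00000000e+00,  0.00000000e+00,
         1.00000000e+00]])}
```

View pics/top0.png

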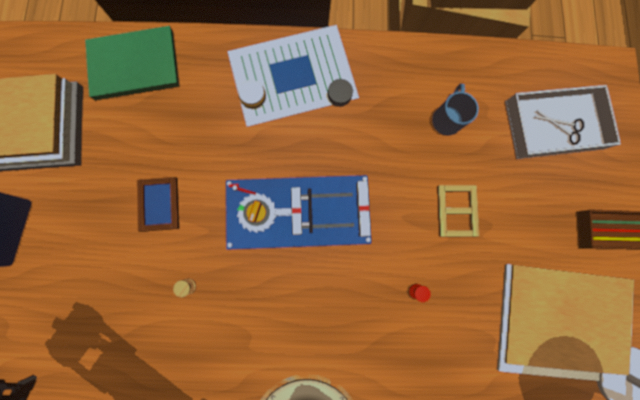

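The top view shows the clamp at about (225–370, 177–248), with the fence on the right and the wheel at (256, 211). The stretcher is at about (459, 211), the dark frame at (158, 204), and the arm is off to the lower left. I'll enlarge the middle.

Run:
```python
from h import *
im=cv2.imread('pics/top0.png')
a=cv2.resize(im[170:255,220:375],None,fx=5,fy=5,interpolation=cv2.INTER_CUBIC)
b=cv2.resize(im[175:245,430:490],None,fx=2.4,fy=2.4,interpolation=cv2.INTER_CUBIC)
out=np.zeros((600,780,3),np.uint8); out[:425,:775]=a; out[428:428+168,:144]=b
cv2.imwrite('pics/crop0.png',out)
c=load('top0.png')
# stretcher pale color
hsv=cv2.cvtColor(im,cv2.COLOR_BGR2HSV)
print(im[211,441],im[211,460],hsv[211,460],hsv[205,430])
```

```text
[100 169 176] [ 96 163 180] [ 24 119 180] [ 14 192 170]
```

View pics/crop0.png

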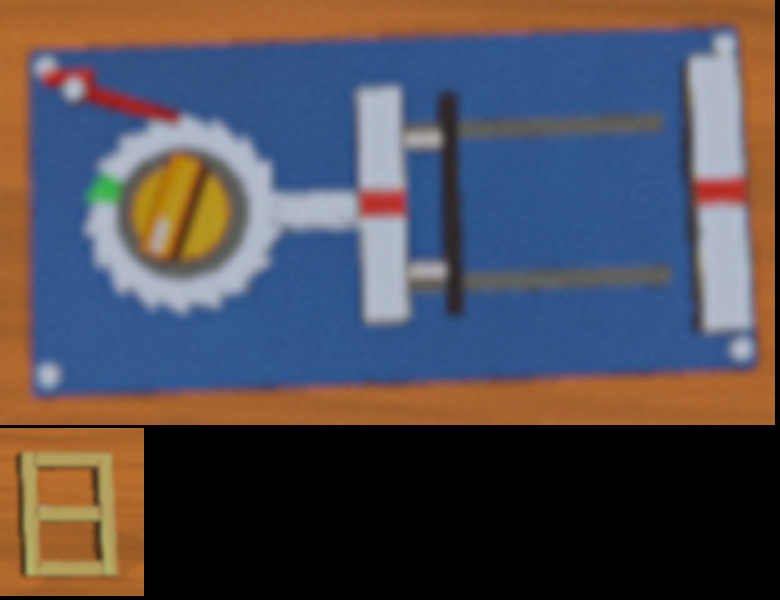

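The crop (5×, offset 220,170) shows the plate corners at about (32,50), (738,30), (757,370) and (33,395). The red mark on the fence is at (720,190) and the pad at x≈450. The green tooth is at (105,188), the pawl tip at (178,118), and the knob bar runs from (187,155) to (157,258). The stretcher's long side runs along image vertical.

Run:
```python
from h import *
from scipy.optimize import least_squares
c=load('top0.png'); im=cv2.imread('pics/top0.png'); hsv=cv2.cvtColor(im,cv2.COLOR_BGR2HSV)
cr=lambda L:(np.array(L,float)+.5)/5-.5+[220,170]
# plate by blue mask, convex hull fit
m=cv2.inRange(hsv,(100,120,60),(125,255,255)); m[:, :215]=0; m[:,380:]=0; m[:165]=0; m[260:]=0
cn=max(cv2.findContours(m,cv2.RETR_EXTERNAL,cv2.CHAIN_APPROX_NONE)[0],key=cv2.contourArea)
P=ray(c,cn[:,0],0.012)[:,:2].astype(np.float32); r=cv2.minAreaRect(P*1000); print('plate blob',r)
co=ray(c,cr([(32,50),(738,30),(757,370),(33,395)]),.012)[:,:2]
B=np.array([[.08,.165],[.08,-.165],[-.08,-.165],[-.08,.165]])
f=lambda p:((B@np.array([[np.cos(p[2]),np.sin(p[2])],[-np.sin(p[2]),np.cos(p[2])]])+p[:2])-co).ravel()
s=least_squares(f,[.4,.1,0]); p=s.x; print('clamp',p,np.degrees(p[2]),'res',(f(p)*1000).round(1))
def toC(px,z):
    w=ray(c,cr(px),z)[:,:2]-p[:2]; R2=np.array([[np.cos(p[2]),-np.sin(p[2])],[np.sin(p[2]),np.cos(p[2])]]); return (w@R2*1000).round(1)
print('fence mark, top z38',toC([(697,190),(743,190),(686,58),(700,330)],.038))
print('jaw z37',toC([(362,203),(403,203)],.037),'pad z32',toC([(458,100),(462,315),(440,100)],.032))
print('wheel z25 green,pawl',toC([(105,188),(178,118),(90,186)],.025))
k=toC([(187,155),(157,258),(172,158),(206,165),(176,260),(143,248)],.067);print('knob',k)
m=cv2.inRange(hsv,(20,60,110),(32,160,255)); m[:, :430]=0; m[:,490:]=0; m[:170]=0; m[250:]=0
cn=max(cv2.findContours(m,cv2.RETR_EXTERNAL,cv2.CHAIN_APPROX_NONE)[0],key=cv2.contourArea)
P=ray(c,cn[:,0],0.016)[:,:2].astype(np.float32); print('stretcher',cv2.minAreaRect(P*1000))
print(cn[:,0].min(0),cn[:,0].max(0))
```

```text
plate blob ((481.6982421875, 39.00938415527344), (154.40379333496094, 314.82403564453125), 3.9681577682495117)
clamp [0.48155757 0.03402909 0.064003  ] 3.667102026358249 res [ 1.   1.3  1.4 -1.3 -1.2 -1.  -1.2  1. ]
fence mark, top z38 [[   2.  -136.8]
 [   1.4 -157.5]
 [  61.9 -134.8]
 [ -60.1 -135.1]]
jaw z37 [[ 1.1 12.6]
 [ 0.5 -5.6]] pad z32 [[ 46.7 -31.6]
 [-49.7 -30.2]
 [ 47.  -23.5]]
wheel z25 green,pawl [[ 12.6 128.4]
 [ 43.4  95.2]
 [ 13.7 135.2]]
knob [[ 21.4  86.1]
 [-22.4  99.5]
 [ 20.3  92.6]
 [ 16.8  78.1]
 [-23.5  91.4]
 [-17.9 105.4]]
stretcher ((494.57745361328125, -336.91070556640625), (116.91242980957031, 89.66021728515625), 1.4695281982421875)
[439 186] [477 236]
```

```bash
cat >> h.py <<'E'
def go(pos,yaw):
    s=robot.read_state(); r=s['eef_rot']; A=R.from_euler('xyz',r); B=R.from_euler('xyz',[np.pi,0,yaw])
    print('t',round(s['time_s'],2),'pos',np.round(s['tool_pos'],4),'yaw',round(r[2],3),'w',round(s['width'],4),'F',np.round(s['force'],1))
    print('shift',np.round(A.inv().apply(np.array(pos)-s['tool_pos'])/.03,2),'turn',np.round(np.degrees((A.inv()*B).as_rotvec())/6,2))
E
python3 -c "
from h import *
go([.48,-.337,.25],1.597)"
```

```text
t 0.1 pos [0.1911 0.4888 0.3034] yaw 2.769 w 0.0855 F [-0.7  0.3 -0. ]
shift [-18.99 -22.13   1.8 ] turn [-1.000e-02  0.000e+00  1.119e+01]
```

Emit:
arm_command(motion=[[0.47,[-1,-1.1,0.1],[0,0,1.1]],[0.47,[-1.9,-2.2,0.2],[0,0,2.2]],[0.47,[-2.8,-3.3,0.3],[0,0,3.3]],[0.47,[-3.7,-4.4,0.4],[0,0,4.4]],[0.47,[-4.6,-5.5,0.5],[0,0,5.5]],[0.47,[-5.6,-6.6,0.6],[0,0,6.6]],[0.47,[-6.5,-7.7,0.7],[0,0,7.7]],[0.47,[-7.5,-8.8,0.8],[0,0,8.8]],[0.47,[-8.5,-9.9,0.9],[0,0,9.9]],[0.47,[-9.5,-11,1],[0,0,11.19]]])

```text
time_s: 0.93
tool_pos: [0.3291, 0.095, 0.2752]
eef_rot: [3.141, -0.0, 1.602]
force: [2.2, 0.6, 0.2]
width: 0.04
grasp_force: 0.0
```

```bash
python3 -c "
from h import *
go([.48,-.337,.25],1.597)"
```

```text
t 0.93 pos [0.3291 0.095  0.2752] yaw 1.602 w 0.04 F [2.2 0.6 0.2]
shift [-14.55   4.58   0.84] turn [ 0.   -0.    0.04]
```

Emit:
arm_command(motion=[[0.47,[-1.3,0.4,0],[0,0,0]],[0.47,[-2.6,0.8,0],[0,0,0]],[0.47,[-3.9,1.2,0],[0,0,0]],[0.47,[-5.2,1.6,0.2],[0,0,0]],[0.47,[-6.5,2,0.3],[0,0,0]],[0.47,[-7.8,2.4,0.4],[0,0,0]],[0.47,[-9.1,2.8,0.5],[0,0,0]],[0.47,[-10.4,3.2,0.6],[0,0,0]],[0.47,[-11.7,3.7,0.7],[0,0,0]],[0.47,[-13,4.1,0.84],[0,0,0]]])

```text
time_s: 1.77
tool_pos: [0.4666, -0.2904, 0.2496]
eef_rot: [-3.142, -0.0, 1.607]
force: [0.2, 0.2, -0.1]
width: 0.0402
grasp_force: 0.0
```

```bash
python3 -c "
from h import *
go([.48,-.337,.25],1.597)"
```

```text
t 1.77 pos [ 0.4666 -0.2904  0.2496] yaw 1.607 w 0.0402 F [ 0.2  0.2 -0.1]
shift [-1.57  0.39 -0.01] turn [-0.   -0.    0.09]
```

Emit:
arm_command(motion=[[0.47,[-0.8,0.2,0],[0,0,0.1]],[0.47,[-1.57,0.39,0],[0,0,0.1]],[0.47,[-1.57,0.39,0],[0,0,0.1]],[0.47,[-1.57,0.39,0],[0,0,0.1]],[0.47,[-1.57,0.39,0],[0,0,0.1]],[0.47,[-1.57,0.39,0],[0,0,0.1]],[0.47,[-1.57,0.39,0],[0,0,0.1]],[0.47,[-1.57,0.39,0],[0,0,0.1]],[0.47,[-1.57,0.39,0],[0,0,0.1]],[0.47,[-1.57,0.39,0],[0,0,0.1]]])

```text
time_s: 2.6
tool_pos: [0.4796, -0.3348, 0.2502]
eef_rot: [3.141, 0.0, 1.597]
force: [0.6, 0.1, -0.3]
width: 0.04
grasp_force: 0.0
```

Run:
```python
from h import *
im,c=pic('wrist','w1.png'); go([.4946,-.337,.15],1.597)
print(proj(c,[[.4946,-.337,.016]]),np.array(c['cam_to_world'])[:3,3])
```

```text
t 2.65 pos [ 0.4796 -0.3348  0.2502] yaw 1.597 w 0.0404 F [ 0.   0.6 -0.1]
shift [-0.09  0.5   3.34] turn [ 0.  0. -0.]
[[327.36882509 185.06223578]] [ 0.47833803 -0.25161641  0.31986907]
```

View pics/w1.png

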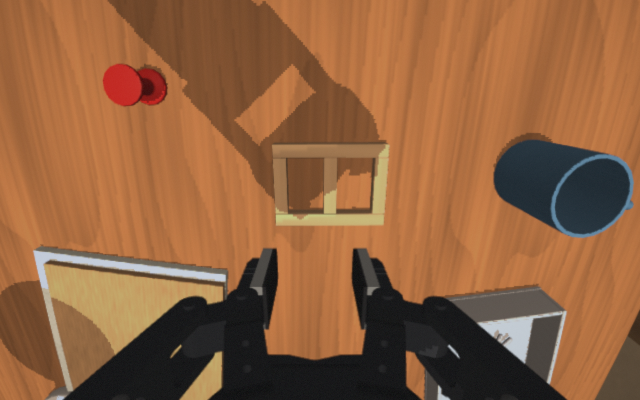

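The wrist view shows the stretcher with top-face corners near (273,144), (388,143), (384,224) and (275,225). Its cross bar is at about x=330, and the red bobbin and mug are well clear.

Run:
```python
from h import *
c=load('w1.png'); im=cv2.imread('pics/w1.png')
cv2.imwrite('pics/w1c.png',cv2.resize(im[130:240,260:400],None,fx=5,fy=5,interpolation=cv2.INTER_CUBIC))
x,y,a=.4946,-.337,.0256
Q=np.array([[-.06,.045],[.06,.045],[.06,-.045],[-.06,-.045],[-.007,0],[.007,0]])
for z in(.016,0):
  W=np.c_[Q@np.array([[np.cos(a),np.sin(a)],[-np.sin(a),np.cos(a)]])+[x,y],np.full(6,z)]
  print(((proj(c,W)-[260,130]+.5)*5-.5).round())
```

```text
[[ 45.  63.]
 [638.  64.]
 [606. 473.]
 [ 65. 473.]
 [306. 277.]
 [372. 277.]]
[[ 56.  53.]
 [620.  54.]
 [592. 446.]
 [ 74. 446.]
 [304. 258.]
 [367. 258.]]
```

View pics/w1c.png

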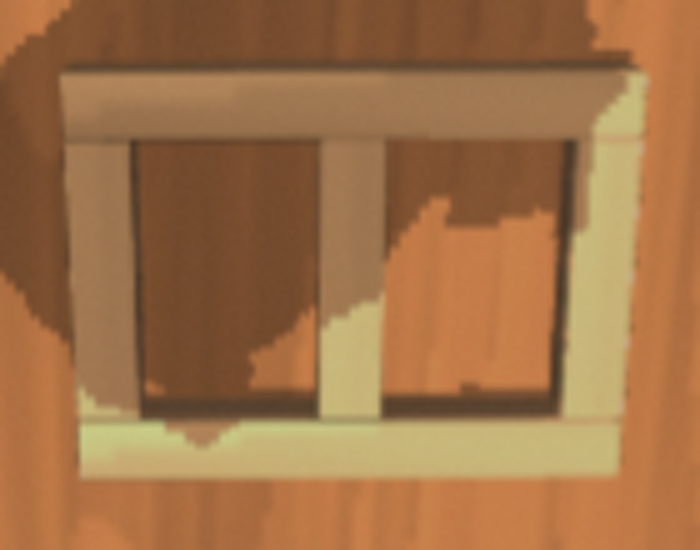

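The enlarged top-face corners are at about (62,73), (647,72), (619,477) and (80,478).

Run:
```python
from h import *
from scipy.optimize import least_squares
c=load('w1.png')
px=(np.array([(62,73),(647,72),(619,477),(80,478.)])+.5)/5-.5+[260,130]
co=ray(c,px,.016)[:,:2]
B=np.array([[-.06,.045],[.06,.045],[.06,-.045],[-.06,-.045]])
f=lambda p:((B@np.array([[np.cos(p[2]),np.sin(p[2])],[-np.sin(p[2]),np.cos(p[2])]])+p[:2])-co).ravel()
p=least_squares(f,[.5,-.3,0]).x; print(p,(f(p)*1000).round(1))
go([p[0],p[1],.077],np.pi/2+p[2])
```

```text
[ 0.49752969 -0.33835932  0.02926312] [-0.6  0.4  0.7  0.4  0.1 -0.3 -0.3 -0.5]
t 2.65 pos [ 0.4796 -0.3348  0.2502] yaw 1.597 w 0.0404 F [ 0.   0.6 -0.1]
shift [-0.13  0.59  5.77] turn [ 0.    0.   -0.03]
```

Emit:
arm_command(motion=[[0.47,[-0.13,0.59,1],[0,0,0]],[0.47,[-0.13,0.59,2.2],[0,0,0]],[0.47,[-0.13,0.59,3.2],[0,0,0]],[0.47,[-0.13,0.59,4.2],[0,0,0]],[0.47,[-0.13,0.59,5],[0,0,0]],[0.47,[-0.13,0.59,5.5],[0,0,0]],[0.47,[-0.13,0.59,5.77],[0,0,0]],[0.47,[-0.13,0.59,5.77],[0,0,0]],[0.1,[-0.13,0.59,5.77],[0,0,0]],[0,[-0.13,0.59,5.77],[0,0,0]]], squeeze=30)

```text
time_s: 3.48
tool_pos: [0.4979, -0.3389, 0.0784]
eef_rot: [3.14, 0.002, 1.597]
force: [-3.0, 1.1, 1.1]
width: 0.0172
grasp_force: 1.7
```

Emit:
arm_command(motion=[[0,[0,0,0],[0,0,0]],[0,[0,0,0],[0,0,0]],[0,[0,0,0],[0,0,0]],[0,[0,0,0],[0,0,0]],[0,[0,0,-0.3],[0,0,0]],[0,[0,0,-0.8],[0,0,0]],[0,[0,0,-1.6],[0,0,0]],[0,[0,0,-2.4],[0,0,0]],[0,[0,0,-3],[0,0,0]],[0,[0,0,-3],[0,0,0]]])

```text
time_s: 4.32
tool_pos: [0.4984, -0.3393, 0.1715]
eef_rot: [3.137, 0.005, 1.597]
force: [1.3, -0.1, -0.8]
width: 0.0129
grasp_force: 30.6
```

Run:
```python
from h import *
p=[0.4816,0.0340,0.064]
pos=np.array(p[:2])+np.array([-np.sin(p[2]),np.cos(p[2])])*-.087
print(pos); go([*pos,.17],np.pi/2+p[2])
```

```text
[ 0.4871642  -0.05282188]
t 4.32 pos [ 0.4984 -0.3393  0.1715] yaw 1.597 w 0.0129 F [ 1.3 -0.1 -0.8]
shift [ 9.56 -0.13 -0.  ] turn [ 0.05  0.05 -0.36]
```

Emit:
arm_command(motion=[[0,[0.6,0,0],[0,0,0]],[0,[1.5,0,0],[0,0,0]],[0,[2.5,0,0],[0,0,-0.1]],[0,[3.5,-0.1,0],[0,0,-0.2]],[0,[4.3,-0.1,0],[0,0,-0.3]],[0,[4.8,-0.1,0],[0,0,-0.36]],[0,[5,-0.1,0],[0,0,-0.36]],[0,[5,-0.1,0],[0,0,-0.36]],[0,[5,-0.1,0],[0,0,-0.36]],[0,[5,-0.1,0],[0,0,-0.36]]])

```text
time_s: 5.15
tool_pos: [0.4907, -0.1897, 0.1669]
eef_rot: [3.141, 0.0, 1.633]
force: [-0.4, -0.3, -0.7]
width: 0.0131
grasp_force: 30.6
```

Run:
```python
from h import *
im,c=pic('wrist','w2.png'); go([.4872,-.0528,.17],np.pi/2+.064)
b=cv2.imread('pics/w2.png')
cv2.imwrite('pics/w2b.png',cv2.resize(b,(800,500),interpolation=cv2.INTER_CUBIC))
```

```text
t 5.2 pos [ 0.4906 -0.1897  0.1669] yaw 1.633 w 0.0132 F [-0.  -0.1 -0.7]
shift [ 4.56  0.17 -0.11] turn [ 0.    0.   -0.02]
```

View pics/w2b.png

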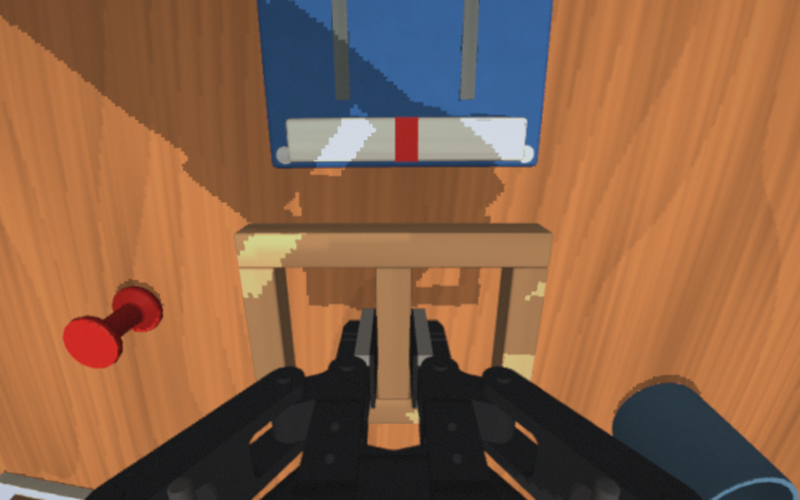

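The wrist view (800×500) shows the fence top at (286,120)–(527,118) down to (288,163)–(523,160), with its red mark centred at x=406. The plate's front corners are at (273,167) and (537,165). The held frame's far top edge runs from (236,233) to (551,233), with the bar held centrally.

Run:
```python
from h import *
c=load('w2.png'); s=lambda L:(np.array(L,float)+.5)*.8-.5
print('cam',np.array(c['cam_to_world'])[:3,3])
F=ray(c,s([(286,120),(527,118),(523,160),(288,163),(406,119),(406,161)]),.038); print('fence',F[:,:2].round(4))
print('plate',ray(c,s([(273,167),(537,165)]),.012)[:,:2].round(4))
e=F[1]-F[0]; print('yaw',np.arctan2(e[1],e[0]), 'len',np.linalg.norm(e))
z=.1669-.0784+.016
W=ray(c,s([(236,233),(551,233)]),z); print('frame edge',W.round(4),'mid',W.mean(0).round(4)); e=W[1]-W[0]; print(np.arctan2(e[1],e[0]),np.linalg.norm(e))
W=ray(c,s([(377,268),(410,268)]),z); print('bar',W.round(4))
```

```text
cam [ 0.48632993 -0.1067122   0.23649238]
fence [[ 0.4322 -0.1075]
 [ 0.5541 -0.0987]
 [ 0.5555 -0.1196]
 [ 0.4328 -0.1289]
 [ 0.4928 -0.1034]
 [ 0.4944 -0.1242]]
plate [[ 0.4167 -0.1347]
 [ 0.5735 -0.1236]]
yaw 0.07183866029185844 len 0.12224849249284055
frame edge [[ 0.4306 -0.1481  0.1045]
 [ 0.5474 -0.1408  0.1045]] mid [ 0.489  -0.1444  0.1045]
0.06231779131321694 0.11695812739660506
bar [[ 0.4836 -0.1587  0.1045]
 [ 0.4961 -0.1579  0.1045]]
```

```bash
python3 -c "
from h import *
go([.4881,-.053,.115],1.640)"
```

```text
t 5.2 pos [ 0.4906 -0.1897  0.1669] yaw 1.633 w 0.0132 F [-0.  -0.1 -0.7]
shift [4.55 0.2  1.73] turn [ 0.    0.   -0.07]
```

Emit:
arm_command(motion=[[0,[0.6,0,0],[0,0,-0.07]],[0,[1.5,0.1,0],[0,0,-0.07]],[0,[2.5,0.1,0],[0,0,-0.07]],[0,[3.4,0.2,0],[0,0,-0.07]],[0,[4.1,0.2,0],[0,0,-0.07]],[0,[4.55,0.2,0.1],[0,0,-0.07]],[0,[4.55,0.2,0.6],[0,0,-0.07]],[0,[4.55,0.2,1.2],[0,0,-0.07]],[0,[4.55,0.2,1.73],[0,0,-0.07]],[0,[4.55,0.2,1.73],[0,0,-0.07]]])

```text
time_s: 6.03
tool_pos: [0.4869, -0.0523, 0.1126]
eef_rot: [-3.137, -0.002, 1.641]
force: [-0.1, 0.7, -1.6]
width: 0.013
grasp_force: 30.6
```

Run:
```python
from h import *
im,c=pic('wrist','w3.png'); go([.4881,-.053,.089],1.640)
pic('top','top3.png')
b=cv2.imread('pics/w3.png'); t=cv2.imread('pics/top3.png')
cv2.imwrite('pics/w3b.png',cv2.resize(b,(800,500),interpolation=cv2.INTER_CUBIC))
```

```text
t 6.08 pos [ 0.4875 -0.0525  0.1141] yaw 1.641 w 0.0127 F [-0.7 -1.2 -1.2]
shift [-0.02  0.02  0.84] turn [-0.02 -0.01  0.01]
```

View pics/w3b.png

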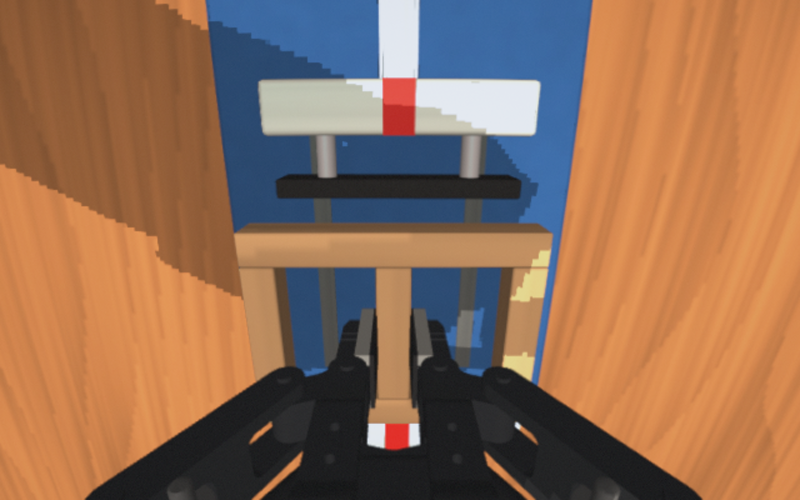

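The frame hangs over the bay between the pad (y≈185) and the fence. The jaw's red mark is at x≈399, the fence's at x≈397, and the bar centre is at x≈394.

Run:
```python
from h import *
c=load('w3.png'); s=lambda L:(np.array(L,float)+.5)*.8-.5
J=ray(c,s([(399,79)]),.037)[0]; Fm=ray(c,s([(397,440)]),.038)[0]; D=ray(c,s([(276,181),(520,180)]),.032); print('jaw',J,'fence mark',Fm,'pad',D,D.mean(0))
e=D[1]-D[0];print('padyaw',np.arctan2(e[1],e[0])); e=J-Fm; print('axis yaw',np.arctan2(-e[0],e[1]))
zt=.1141-.077+.016
W=ray(c,s([(236,233),(551,233)]),zt);print('frame edge',W, W.mean(0)); e=W[1]-W[0];print(np.arctan2(e[1],e[0]))
def off(p): e=J-Fm; e=e[:2]/np.hypot(*e[:2]); d=p[:2]-Fm[:2]; return (d@[e[1],-e[0]]*1000, d@e*1000)
print('frame edge rel mark axis x,y', off(W.mean(0)),'pad',off(D.mean(0)))
```

```text
jaw [0.48277564 0.04680062 0.037     ] fence mark [ 0.49417596 -0.1178165   0.038     ] pad [[0.43612263 0.00623218 0.032     ]
 [0.53417478 0.01359427 0.032     ]] [0.4851487  0.00991323 0.032     ]
padyaw 0.07494275315630693
axis yaw 0.06914314806494255
frame edge [[ 0.42736527 -0.01019781  0.0531    ]
 [ 0.54160365 -0.00206125  0.0531    ]] [ 0.48448446 -0.00612953  0.0531    ]
0.07110429738474282
frame edge rel mark axis x,y (np.float64(-1.9521035683927193), np.float64(112.08966830047872)) pad (np.float64(-0.18108894691837818), np.float64(128.04820045869187))
```

Run:
```python
from h import *
c=load('w3.png'); s=lambda L:(np.array(L,float)+.5)*.8-.5
D=ray(c,s([(276,196),(520,195)]),.032); print('pad',D.mean(0)); e=D[1]-D[0];print('padyaw',np.arctan2(e[1],e[0]))
go([.4893,-.054,.090],1.640)
```

```text
pad [0.48559795 0.00384159 0.032     ]
padyaw 0.07507453558360767
t 6.13 pos [ 0.4881 -0.0526  0.1152] yaw 1.641 w 0.0129 F [ 0.8 -0.  -0.6]
shift [-0.05  0.04  0.84] turn [-0.   -0.    0.01]
```

Emit:
arm_command(motion=[[0,[0,0.04,0.2],[0,0,0]],[0,[0,0.04,0.4],[0,0,0]],[0,[0,0.04,0.55],[0,0,0]],[0,[0,0.04,0.65],[0,0,0]],[0,[0,0.04,0.72],[0,0,0]],[0,[0,0.04,0.78],[0,0,0]],[0,[0,0.04,0.82],[0,0,0]],[0,[0,0.04,0.84],[0,0,0]],[0,[0,0.04,0.84],[0,0,0]],[0,[0,0.04,0.84],[0,0,0]]])

```text
time_s: 6.97
tool_pos: [0.4891, -0.0519, 0.0904]
eef_rot: [3.142, 0.0, 1.642]
force: [-2.9, 0.5, 5.5]
width: 0.0129
grasp_force: 31.5
```

Emit:
arm_command(motion=[[0,[-0.02,0,-0.01],[0,0,0]],[0,[-0.04,0,-0.01],[0,0,0]],[0,[-0.06,0,-0.01],[0,0,0]],[0,[-0.08,0,-0.01],[0,0,0]],[0,[-0.09,0,-0.01],[0,0,0]],[0,[-0.1,0,-0.01],[0,0,0]],[0,[-0.11,0,-0.01],[0,0,0]],[0,[-0.12,0,-0.01],[0,0,0]],[0,[-0.12,0,-0.01],[0,0,0]],[0,[-0.12,0,-0.01],[0,0,0]]])

```text
time_s: 7.8
tool_pos: [0.4895, -0.0554, 0.0905]
eef_rot: [3.141, -0.0, 1.642]
force: [-1.4, 2.6, 5.5]
width: 0.0129
grasp_force: 31.4
```

Emit:
arm_command(motion=[[0,[-0.01,0,0],[0,0,0]],[0,[-0.02,0,0],[0,0,0]],[0,[-0.03,0,0],[0,0,0]],[0,[-0.04,0,0],[0,0,0]],[0,[-0.04,0,0],[0,0,0]],[0,[-0.05,0,0],[0,0,0]],[0,[-0.05,0,0],[0,0,0]],[0,[-0.06,0,0],[0,0,0]],[0,[-0.06,0,0],[0,0,0]],[0,[-0.06,0,0],[0,0,0]]])

```text
time_s: 8.63
tool_pos: [0.4897, -0.0572, 0.0905]
eef_rot: [3.141, -0.0, 1.642]
force: [-0.4, 3.3, 5.7]
width: 0.013
grasp_force: 31.4
```

Emit:
arm_command(motion=[[0,[-0.01,0,0],[0,0,0]],[0,[-0.02,0,0],[0,0,0]],[0,[-0.03,0,0],[0,0,0]],[0,[-0.04,0,0],[0,0,0]],[0,[-0.04,0,0],[0,0,0]],[0,[-0.05,0,0],[0,0,0]],[0,[-0.05,0,0],[0,0,0]],[0,[-0.06,0,0],[0,0,0]],[0,[-0.06,0,0],[0,0,0]],[0,[-0.06,0,0],[0,0,0]]])

```text
time_s: 9.47
tool_pos: [0.4898, -0.058, 0.0904]
eef_rot: [3.141, -0.002, 1.641]
force: [1.5, 11.7, 6.4]
width: 0.0129
grasp_force: 31.5
```

Emit:
arm_command(motion=[[0,[0.02,0,0],[0,0,0]],[0,[0.03,0,0],[0,0,0]],[0.35,[0.03,0,0],[0,0,0]],[0.35,[0.03,0,0],[0,0,0]],[0.35,[0.03,0,0],[0,0,0]],[0.35,[0.03,0,0],[0,0,0]],[0.35,[0.03,0,-0.4],[0,0,0]],[0.35,[0.03,0,-1.2],[0,0,0]],[0.35,[0.03,0,-2.2],[0,0,0]],[0.35,[0.03,0,-3],[0,0,0]]])

```text
time_s: 10.3
tool_pos: [0.4895, -0.0583, 0.1817]
eef_rot: [3.141, 0.0, 1.642]
force: [0.5, -0.0, 0.2]
width: 0.0302
grasp_force: 0.0
```

```bash
python3 -c "
from h import *
go([.36,.02,.24],2.2)"
```

```text
t 10.3 pos [ 0.4895 -0.0583  0.1817] yaw 1.642 w 0.0302 F [ 0.5 -0.   0.2]
shift [ 2.91 -4.12 -1.94] turn [ 0.    0.   -5.33]
```

```bash
python3 -c "
from h import *
go([.477,.127,.22],2.915)"
```

```text
t 10.3 pos [ 0.4895 -0.0583  0.1817] yaw 1.642 w 0.0302 F [ 0.5 -0.   0.2]
shift [ 6.19  0.02 -1.28] turn [  0.     0.   -12.16]
```

Emit:
arm_command(motion=[[0.35,[0.1,0,-0.6],[0,0,-0.6]],[0.35,[0.8,0,-1.28],[0,0,-1.7]],[0.35,[1.6,0,-1.28],[0,0,-2.8]],[0.35,[2.4,0,-1.28],[0,0,-3.9]],[0.5,[3.2,0,-1.28],[0,0,-5]],[0.5,[4,0,-1.28],[0,0,-6.1]],[0.5,[4.8,0,-1.28],[0,0,-7.2]],[0.5,[5.4,0,-1.28],[0,0,-8.3]],[0.5,[5.9,0,-1.28],[0,0,-9.4]],[0.5,[6.19,0,-1.28],[0,0,-10.5]]])

```text
time_s: 11.13
tool_pos: [0.4761, 0.1284, 0.2185]
eef_rot: [-3.142, -0.0, 2.748]
force: [0.1, 0.0, -0.1]
width: 0.0425
grasp_force: 0.0
```

Emit:
arm_command(motion=[[0.5,[0,0,0],[0,0,-0.9]],[0.5,[0,0,0],[0,0,-1.66]],[0.5,[0,0,0],[0,0,-1.66]],[0.5,[0,0,0],[0,0,-1.66]],[0.5,[0,0,0],[0,0,-1.66]],[0.5,[0,0,0],[0,0,-1.66]],[0.5,[0,0,0],[0,0,-1.66]],[0.5,[0,0,0],[0,0,-1.66]],[0.5,[0,0,0],[0,0,-1.66]],[0.5,[0,0,0],[0,0,-1.66]]])

```text
time_s: 11.97
tool_pos: [0.4764, 0.127, 0.2186]
eef_rot: [3.142, -0.0, 2.915]
force: [0.8, 0.4, -0.0]
width: 0.0427
grasp_force: 0.0
```

Run:
```python
from h import *
im,c=pic('wrist','w4.png'); go([.477,.127,.22],2.915)
pic('top','top4.png')
b=cv2.imread('pics/w4.png')
cv2.imwrite('pics/w4b.png',cv2.resize(b,(800,500),interpolation=cv2.INTER_CUBIC))
```

```text
t 12.02 pos [0.4764 0.1271 0.2186] yaw 2.915 w 0.0427 F [ 0.  -0.9  0.7]
shift [-0.02  0.   -0.05] turn [-0. -0. -0.]
```

View pics/w4b.png

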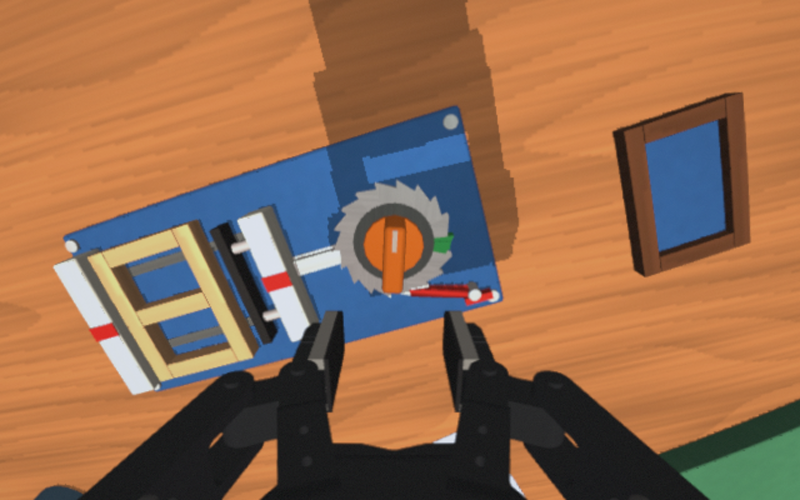

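The wrist view shows the frame against the fence, its middle opposite the red mark. The knob bar is upright in the image from (396,217) to (393,292), the green tooth is at (443,243), the pawl tip at about (400,292), and the pad stands clear of the frame.

Run:
```python
from h import *
c=load('w4.png'); s=lambda L:(np.array(L,float)+.5)*.8-.5
W=ray(c,s([(396,217),(393,292),(394.5,254)]),.067); print(W[:,:2].round(4)); e=W[1]-W[0]; L=np.hypot(*e[:2]); print(L,'yaw',np.arctan2(-e[1],-e[0]))
pa=[.4766,.1265,.067]; print((proj(c,[pa,[.4766,.1265,.025]])+.5)/.8-.5)
G=ray(c,s([(452,240),(443,251),(402,292)]),.025); print(G)
M=ray(c,s([(105,331),(97,333)]),.038); print('mark',M[:,:2]); 
# frame top corners z .028: near fence edge & bar ends
Fr=ray(c,s([(90,257),(192,222),(257,352),(163,384),(175,300)]),.028);print('frame',Fr[:,:2].round(4))
# clamp-frame with yaw .07
a=.07;y=np.array([-np.sin(a),np.cos(a)]);x=np.array([np.cos(a),np.sin(a)])
for p in list(M)+list(Fr)+list(G)+list(W): d=p[:2]-M[0,:2]; print(round(d@x*1000,1),round(d@y*1000,1))
```

```text
[[0.4487 0.1354]
 [0.4971 0.1224]
 [0.4717 0.1292]]
0.05012171623061253 yaw 2.8784635887723757
[[392.02236068 261.96479443]
 [392.12388002 242.05624939]]
[[0.48500097 0.17000869 0.025     ]
 [0.49195985 0.16193967 0.025     ]
 [0.51787217 0.12480883 0.025     ]]
mark [[ 0.49317944 -0.11158   ]
 [ 0.4934473  -0.11923886]]
frame [[ 0.4349 -0.1023]
 [ 0.4278 -0.012 ]
 [ 0.5429 -0.0029]
 [ 0.5563 -0.0957]
 [ 0.4837 -0.0506]]
0.0 0.0
-0.3 -7.7
-57.5 13.3
-58.2 103.9
57.2 104.9
64.1 11.4
-5.2 61.5
11.5 281.5
17.9 272.9
41.2 234.1
-27.1 249.5
20.3 233.1
-4.5 241.7
```

```bash
cat >> h.py <<'E'
AX=np.array([.4752,.1285]); YC=.07
def green(name,im,c):
    hsv=cv2.cvtColor(im,cv2.COLOR_RGB2HSV); m=cv2.inRange(hsv,(45,110,50),(85,255,255))
    u0,v0=proj(c,[[*AX,.03]])[0]; r=np.hypot(*(proj(c,[[*(AX+[0,.06]),.03]])[0]-[u0,v0]))
    yy,xx=np.mgrid[:400,:640]; m[(xx-u0)**2+(yy-v0)**2>r*r*1.2]=0
    n=int((m>0).sum())
    if n<3: return n,None
    w=np.array([xx[m>0].mean(),yy[m>0].mean()]); P=ray(c,[w],.025)[0,:2]-AX
    return n,w.round(1),(np.degrees(np.arctan2(P[1],P[0])-YC)).round(1),(np.hypot(*P)*1000).round(1)
def look(*names):
    s=robot.read_state(); print('t',round(s['time_s'],2),'pos',np.round(s['tool_pos'],4),'rot',np.round(s['eef_rot'],3),'w',round(s['width'],4),'T',np.round(s['ft_torque'],2),'F',np.round(s['force'],1))
    for n in names:
        c=viewer.calibration(n); im=viewer.get_image(n); print(n,green(n,im,c))
        np.save('pics/last_'+n+'.npy',im)
E
python3 - <<'E'
from h import *
for f,n in(('top0','top'),('scene0','scene'),('top4','top'),('w4','wrist')):
    print(f,green(n,cv2.cvtColor(cv2.imread('pics/'+f+'.png'),cv2.COLOR_BGR2RGB),load(f+'.png')))
look('scene'); go([.4752,.1285,.110],2.90)
E
```

```text
top0 (24, array([240.3, 207.6]), np.float64(70.4), np.float64(36.4))
scene0 (14, array([377. , 204.8]), np.float64(67.6), np.float64(38.0))
top4 (0, None)
w4 (165, array([354.3, 194.4]), np.float64(68.8), np.float64(36.2))
t 12.07 pos [0.4764 0.127  0.2186] rot [-3.142  0.     2.915] w 0.0426 T [ 0.04 -0.   -0.05] F [-0.  -0.6  0.4]
scene (14, array([377. , 204.8]), np.float64(67.6), np.float64(38.0))
t 12.12 pos [0.4764 0.1271 0.2186] yaw 2.915 w 0.0426 F [ 1.  -0.3  0.4]
shift [0.05 0.04 3.62] turn [ 0.   -0.    0.14]
```

Emit:
arm_command(motion=[[0.5,[0.05,0.04,0.8],[0,0,0.14]],[0.5,[0.05,0.04,1.8],[0,0,0.14]],[0.5,[0.05,0.04,2.6],[0,0,0.14]],[0.5,[0.05,0.04,3.2],[0,0,0.14]],[0.5,[0.05,0.04,3.6],[0,0,0.14]],[0.5,[0.05,0.04,3.6],[0,0,0.14]],[0,[0.05,0.04,3.6],[0,0,0.14]],[0,[0.05,0.04,3.6],[0,0,0.14]],[0,[0.05,0.04,3.6],[0,0,0.14]],[0,[0.05,0.04,3.6],[0,0,0.14]]], squeeze=35)

```text
time_s: 12.95
tool_pos: [0.4756, 0.1279, 0.1118]
eef_rot: [-3.14, 0.002, 2.901]
force: [-0.8, -7.1, 3.0]
width: 0.0134
grasp_force: 36.2
```

```bash
python3 -c "
from h import *
look('scene','wrist')"
```

```text
t 12.95 pos [0.4756 0.1279 0.1118] rot [-3.140e+00  2.000e-03  2.901e+00] w 0.0134 T [-1.15  0.25 -0.07] F [-0.8 -7.1  3. ]
scene (14, array([377. , 204.8]), np.float64(67.6), np.float64(38.0))
wrist (400, array([376.4, 249.2]), np.float64(69.4), np.float64(36.1))
```

Emit:
arm_command(motion=[[0,[0,-0.02,0],[0,0,0]],[0,[0,-0.03,0],[0,0,0.7]],[0,[0,-0.03,0],[0,0,1.4]],[0,[0,-0.03,0],[0,0,2.1]],[0,[0,-0.03,0],[0,0,2.8]],[0,[0,-0.03,0],[0,0,3.5]],[0,[0,-0.03,0],[0,0,4.2]],[0,[0,-0.03,0],[0,0,4.8]],[0,[0,-0.03,0],[0,0,5]],[0,[0,-0.03,0],[0,0,5]]])

```text
time_s: 13.88
tool_pos: [0.4757, 0.1277, 0.1117]
eef_rot: [3.14, 0.002, 2.377]
force: [0.6, -1.7, 6.8]
width: 0.0132
grasp_force: 36.7
```

```bash
python3 -c "
from h import *
look('scene','wrist')"
```

```text
t 13.88 pos [0.4757 0.1277 0.1117] rot [3.140e+00 2.000e-03 2.377e+00] w 0.0132 T [-0.11 -0.18  0.17] F [ 0.6 -1.7  6.8]
scene (13, array([376.5, 205.1]), np.float64(65.3), np.float64(37.1))
wrist (450, array([370.8, 221.4]), np.float64(68.1), np.float64(36.3))
```

Emit:
arm_command(motion=[[0,[0,0,0],[0,0,0.8]],[0,[0,0,0],[0,0,1.7]],[0,[0,0,0],[0,0,2.6]],[0,[0,0,0],[0,0,3.5]],[0,[0,0,0],[0,0,4.4]],[0,[0,0,0],[0,0,5.3]],[0,[0,0,0],[0,0,6.2]],[0,[0,0,0],[0,0,7]],[0,[0,0,0],[0,0,7.5]],[0,[0,0,0],[0,0,7.5]]])

```text
time_s: 14.82
tool_pos: [0.476, 0.1277, 0.1117]
eef_rot: [3.138, 0.0, 1.591]
force: [2.0, -0.5, 5.5]
width: 0.0134
grasp_force: 36.7
```

```bash
python3 -c "
from h import *
look('scene','wrist')"
```

```text
t 14.82 pos [0.476  0.1277 0.1117] rot [3.138 0.    1.591] w 0.0134 T [-0.14 -0.41  0.17] F [ 2.  -0.5  5.5]
scene (18, array([369.9, 211.4]), np.float64(23.4), np.float64(40.4))
wrist (455, array([369.7, 219.5]), np.float64(25.3), np.float64(38.0))
```

Emit:
arm_command(motion=[[0,[0,0,0],[0,0,0.6]],[0,[0,0,0],[0,0,1.2]],[0,[0,0,0],[0,0,1.8]],[0,[0,0,0],[0,0,2.4]],[0,[0,0,0],[0,0,3]],[0,[0,0,0],[0,0,3.6]],[0,[0,0,0],[0,0,4.2]],[0,[0,0,0],[0,0,4.8]],[0,[0,0,0],[0,0,5]],[0,[0,0,0],[0,0,5]]])

```text
time_s: 15.75
tool_pos: [0.4762, 0.1275, 0.1117]
eef_rot: [3.138, -0.001, 1.069]
force: [3.3, -2.0, 6.2]
width: 0.0132
grasp_force: 36.8
```

Run:
```python
from h import *
look('scene','wrist')
a=np.load('pics/last_scene.npy'); b=np.load('pics/last_wrist.npy'); c=viewer.calibration('scene')
u,v=proj(c,[[*(AX+[.04,0]),.025]])[0].astype(int); print(u,v)
o=np.zeros((520,800,3),np.uint8); o[:500]=cv2.resize(b,(800,500),interpolation=cv2.INTER_CUBIC); o[320:520,550:800]=cv2.resize(a[v-20:v+20,u-25:u+25],(250,200),interpolation=cv2.INTER_CUBIC)
cv2.imwrite('pics/m1.png',o[:,:,::-1])
```

```text
t 15.75 pos [0.4762 0.1275 0.1117] rot [ 3.138e+00 -1.000e-03  1.069e+00] w 0.0132 T [-0.5  -0.64  0.33] F [ 3.3 -2.   6.2]
scene (13, array([363.7, 211.6]), np.float64(0.5), np.float64(38.3))
wrist (453, array([366.1, 214.7]), np.float64(1.9), np.float64(38.6))
362 212
```

View pics/m1.png

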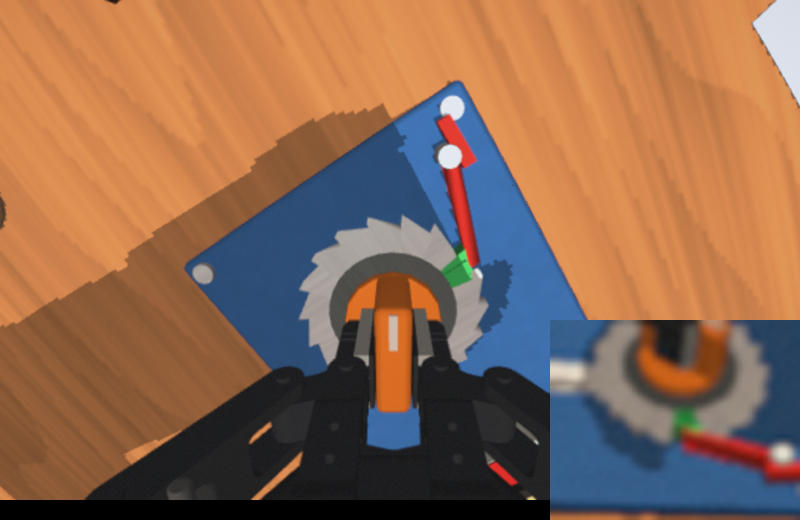

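The green tooth (460,265) is directly under the pawl tip (475,265), and the pawl is riding its back. The click is about 13° of wheel away, so I'll go in small steps from here.

Emit:
arm_command(motion=[[0,[0,0,0],[0,0,0.3]],[0,[0,0,0],[0,0,0.6]],[0,[0,0,0],[0,0,0.9]],[0,[0,0,0],[0,0,1.2]],[0,[0,0,0],[0,0,1.5]],[0,[0,0,0],[0,0,1.8]],[0,[0,0,0],[0,0,2]],[0,[0,0,0],[0,0,2]],[0,[0,0,0],[0,0,2]],[0,[0,0,0],[0,0,2]]])

```text
time_s: 16.68
tool_pos: [0.4762, 0.1274, 0.1117]
eef_rot: [3.138, -0.002, 0.861]
force: [2.9, -2.7, 6.1]
width: 0.0135
grasp_force: 36.8
```

```bash
cat >> h.py <<'E'
def pawl():
    # red pawl line angle (world, clamp frame) from wrist image, at z=.025
    c=viewer.calibration('wrist'); im=np.load('pics/last_wrist.npy'); hsv=cv2.cvtColor(im,cv2.COLOR_RGB2HSV)
    m=cv2.inRange(hsv,(0,150,60),(6,255,255))|cv2.inRange(hsv,(174,150,60),(180,255,255))
    yy,xx=np.nonzero(m); P=ray(c,np.c_[xx,yy],.025)[:,:2]-AX
    a=YC; C=P@np.array([[np.cos(a),-np.sin(a)],[np.sin(a),np.cos(a)]])*1000
    k=(C[:,1]>-8)&(C[:,1]<38)&(C[:,0]>25)&(C[:,0]<75); C=C[k]
    f=np.polyfit(C[:,1],C[:,0],1); print('pawl n',k.sum(),'slope',f.round(3),'x at y=5',(f[0]*5+f[1]).round(2))
E
python3 - <<'E'
from h import *
pawl(); look('scene','wrist'); pawl()
E
```

```text
pawl n 1018 slope [ 0.633 49.799] x at y=5 52.96
t 16.68 pos [0.4762 0.1274 0.1117] rot [ 3.138e+00 -2.000e-03  8.610e-01] w 0.0135 T [-0.56 -0.59  0.34] F [ 2.9 -2.7  6.1]
scene (18, array([361.4, 212.3]), np.float64(-7.7), np.float64(41.1))
wrist (455, array([364.1, 212.3]), np.float64(-6.7), np.float64(38.7))
pawl n 769 slope [ 0.248 48.776] x at y=5 50.02
```

Emit:
arm_command(motion=[[0,[0,0,0],[0,0,0.1]],[0,[0,0,0],[0,0,0.2]],[0,[0,0,0],[0,0,0.3]],[0,[0,0,0],[0,0,0.4]],[0,[0,0,0],[0,0,0.5]],[0,[0,0,0],[0,0,0.6]],[0,[0,0,0],[0,0,0.6]],[0,[0,0,0],[0,0,0.6]],[0,[0,0,0],[0,0,0.6]],[0,[0,0,0],[0,0,0.6]]])

```text
time_s: 17.62
tool_pos: [0.4762, 0.1274, 0.1117]
eef_rot: [3.138, -0.002, 0.799]
force: [3.1, -2.6, 6.0]
width: 0.0132
grasp_force: 36.8
```

Run:
```python
from h import *
look('scene','wrist'); pawl()
```

```text
t 17.62 pos [0.4762 0.1274 0.1117] rot [ 3.138e+00 -2.000e-03  7.990e-01] w 0.0132 T [-0.63 -0.61  0.38] F [ 3.1 -2.6  6. ]
scene (18, array([360.8, 212.2]), np.float64(-9.8), np.float64(41.2))
wrist (459, array([363.5, 211.5]), np.float64(-9.2), np.float64(38.8))
pawl n 784 slope [ 0.239 49.253] x at y=5 50.45
```

Emit:
arm_command(motion=[[0,[0,0,0],[0,0,0.1]],[0,[0,0,0],[0,0,0.2]],[0,[0,0,0],[0,0,0.3]],[0,[0,0,0],[0,0,0.35]],[0,[0,0,0],[0,0,0.35]],[0,[0,0,0],[0,0,0.35]],[0,[0,0,0],[0,0,0.35]],[0,[0,0,0],[0,0,0.35]],[0,[0,0,0],[0,0,0.35]],[0,[0,0,0],[0,0,0.35]]])

```text
time_s: 18.55
tool_pos: [0.4762, 0.1274, 0.1117]
eef_rot: [3.138, -0.002, 0.762]
force: [3.1, -3.7, 5.8]
width: 0.0129
grasp_force: 36.8
```

Run:
```python
from h import *
look('scene','wrist'); pawl()
```

```text
t 18.55 pos [0.4762 0.1274 0.1117] rot [ 3.138e+00 -2.000e-03  7.620e-01] w 0.0129 T [-0.67 -0.58  0.39] F [ 3.1 -3.7  5.8]
scene (22, array([360.5, 212.2]), np.float64(-10.6), np.float64(41.3))
wrist (461, array([363.1, 211. ]), np.float64(-10.6), np.float64(38.9))
pawl n 790 slope [ 0.236 49.448] x at y=5 50.63
```

Still rising, so another small step.

Emit:
arm_command(motion=[[0,[0,0,0],[0,0,0.1]],[0,[0,0,0],[0,0,0.2]],[0,[0,0,0],[0,0,0.3]],[0,[0,0,0],[0,0,0.3]],[0,[0,0,0],[0,0,0.3]],[0,[0,0,0],[0,0,0.3]],[0,[0,0,0],[0,0,0.3]],[0,[0,0,0],[0,0,0.3]],[0,[0,0,0],[0,0,0.3]],[0,[0,0,0],[0,0,0.3]]])

```text
time_s: 19.48
tool_pos: [0.4762, 0.1274, 0.1117]
eef_rot: [3.138, -0.003, 0.731]
force: [3.7, -3.6, 5.2]
width: 0.0131
grasp_force: 36.8
```

Run:
```python
from h import *
look('scene','wrist'); pawl()
```

```text
t 19.48 pos [0.4762 0.1274 0.1117] rot [ 3.138e+00 -3.000e-03  7.310e-01] w 0.0131 T [-0.68 -0.61  0.4 ] F [ 3.7 -3.6  5.2]
scene (20, array([359.6, 212. ]), np.float64(-14.2), np.float64(41.2))
wrist (466, array([364. , 211.9]), np.float64(-13.5), np.float64(39.0))
pawl n 787 slope [ 0.319 45.567] x at y=5 47.16
```

The pawl dropped (50.6 → 47.2 mm), so that was the click. Now I'll ease the knob back, let go and lift.

Emit:
arm_command(motion=[[0,[0,0,0],[0,0,-0.6]],[0,[0,0,0],[0,0,-1.3]],[0,[0,0,0],[0,0,-2]],[0,[0,0,0],[0,0,-2.7]],[0,[0,0,0],[0,0,-3]],[0,[0,0,0],[0,0,-3]],[0.55,[0,0,0],[0,0,-3]],[0.55,[0,0,0],[0,0,-3]],[0.55,[0,0,0],[0,0,-3]],[0.55,[0,0,0],[0,0,-3]]])

```text
time_s: 20.42
tool_pos: [0.4746, 0.1278, 0.1103]
eef_rot: [-3.141, 0.0, 1.042]
force: [0.7, -0.5, 0.4]
width: 0.0471
grasp_force: 0.0
```

Emit:
arm_command(motion=[[0.55,[0,0,0],[0,0,0]],[0.55,[0,0,-0.5],[0,0,0]],[0.55,[0,0,-1.3],[0,0,0]],[0.55,[0,0,-2.3],[0,0,0]],[0.55,[0,0,-3.3],[0,0,0]],[0.55,[0,0,-4.3],[0,0,0]],[0.55,[0,0,-5],[0,0,0]],[0.55,[0,0,-5],[0,0,0]],[0.55,[0,0,-5],[0,0,0]],[0.55,[0,0,-5],[0,0,0]]])

```text
time_s: 21.25
tool_pos: [0.4746, 0.1277, 0.2596]
eef_rot: [-3.14, 0.001, 1.042]
force: [-0.8, -0.1, -0.6]
width: 0.0468
grasp_force: 0.0
```

Run:
```python
from h import *
look('scene','wrist'); pawl()
b=np.load('pics/last_wrist.npy'); cv2.imwrite('pics/m2.png',cv2.resize(b,(800,500),interpolation=cv2.INTER_CUBIC)[:,:,::-1])
```

```text
t 21.25 pos [0.4746 0.1277 0.2596] rot [-3.140e+00  1.000e-03  1.042e+00] w 0.0468 T [ 0.03 -0.03  0.  ] F [-0.8 -0.1 -0.6]
scene (23, array([360.7, 212.5]), np.float64(-10.1), np.float64(42.2))
wrist (121, array([347.9, 167.3]), np.float64(-10.1), np.float64(38.4))
pawl n 221 slope [ 0.322 45.25 ] x at y=5 46.86
```

View pics/m2.png

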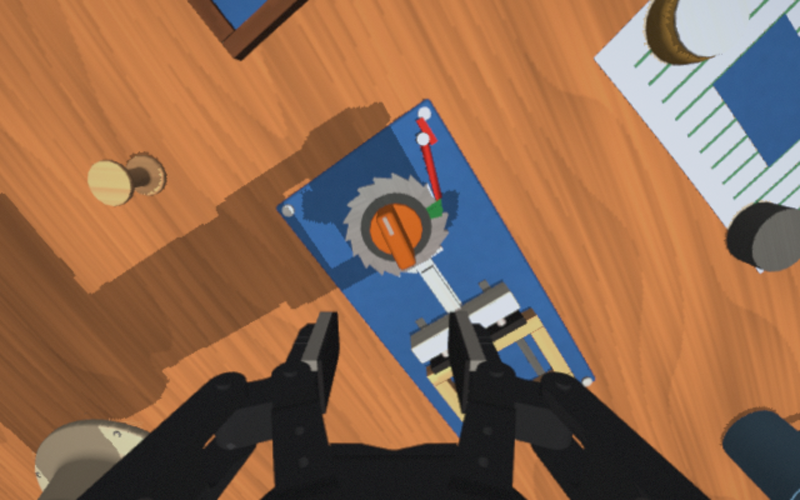

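The pawl is seated behind the green tooth at (436,210), with the wheel at −10° as expected for tooth 5. The pad is against the frame and the gripper is clear of everything, so I'm handing in.

```bash
python3 -c "
from bench import robot
print(robot.job_done())"
```

```text
the job is handed in; nothing more can be done
None
```

The job is handed in at about 21 s of the 72 s allowed: the frame lies along the fence, within about 1.5 mm of its middle by camera, with the red pawl caught behind the green tooth and the gripper clear; no verdict came back.

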